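Push the tall bottle under the filling tap

ROBOT

A 6-joint arm with a two-finger parallel gripper is mounted at the origin on the work surface. World frame = base frame: x ahead of the robot, y to its left, z up, the work surface at z = 0. Lengths are in m, angles in degrees, forces in N, time in s.
With the tool pointing down it reaches from about 0.3 to 0.75 m from the base axis. Payload 8.5 kg.
Tool frame: the origin (TCP) lies between the finger pads; the fingertips stand 17 mm ahead of it and the grasp point (between the pads) lies 2 mm behind it; z points along the fingers, y is the direction in which the jaws open and shut (so a half turn about z gives the same grasp; the last joint's range is limited). The gripper opens to 85 mm and grips with 20 to 120 N. Pads are 22 mm wide; open, the fingers measure 114 mm over their backs; the gripper's body (76 mm by 85 mm) begins 54 mm behind the grasp point. The pads swing forward as they close: fully open they stand 13 mm farther back than shut.
Start: joints at [-88.482, 21.807, 74.336, -0, 83.858, -12.336], TCP at [0.132, -0.534, 0.248] pointing down, gripper open.
Joint ranges: [-178.18, 178.18], [-50.72, 133.34], [12.68, 142.11], [-81.47, 261.47], [9.98, 163.14], [-165.26, 165.26]. Speed limits (degrees/s): [136.94, 136.94, 180, 180, 180, 180].

INTERFACE

Orientations are given as a 3x3 rotation matrix whose columns are the frame's x, y, z axes.
In Python, from rig import readout, eyes, env gives the robot as it stands.
- The arm moves only by the tool arm_command, never from a script. Its argument "rows" is text: rows parted by semicolons, each of 7 numbers parted by spaces: the closure, from 0 (fully open) to 1 (shut), then the shift along the tool's x, y, z in mm, then the turn, a rotation vector about the tool's x, y, z in degrees. In form: grip dx dy dz rx ry rz; .... A call has 1 to 5 rows; each row shifts and turns the commanded pose from where the row before left it, along the tool's axes as they then stand; what a row does not reach is not made up. A row lasts 1/12 s, in which the tool goes at most 41.7 mm and 7.16 degrees, less where a joint would pass 70% of its speed; a pose out of reach is approached as far as the arm can. A call with a gripper value outside its range is refused whole. The fingers move at their own pace and stop on an object; "squeeze" is the grip in N (left out, the last holds). Time passes only in rows, so rows that do not move let the fingers close. It gives the time, the measured TCP pose, the force and the opening at its end, in the units of the state.
- readout.observe(): the state, without advancing time (a new reading comes with each control period).
- eyes.get_image(name): name is "side" or "top" or "wrist"; returns the picture (480x640x3 uint8, red, green, blue); there is no depth.
- eyes.camera_model(name): a dict with "mtx" (3x3 intrinsics, pixels), "view" (4x4, takes a point from world to camera coordinates). Camera axes: x right, y up, looking along -z (the intrinsics and any distortion apply to the point x, -y, -z); pixel columns grow to the right and rows downward; lengths in m; the calibration is good to about 2 mm. The wrist camera is an equidistant fisheye: a pixel r from the principal point sees the ray r / f radians off the axis. A picture is of the moment at which its call begins: read the wrist's pose just before it. camera_model takes no time and is no camera call; for the wrist camera it gives the pose at the moment of the call.
- env.close_job(): hands the job in, once; it reports no verdict.
The state is a dict: "time_s": time; "q": joint angles; "qvel": joint speeds; "joint_efforts": joint torques, N m; "position": TCP position; "tool_rot": TCP orientation; "ft_force": force on the tool from outside, world axes, zero at the start; "wrist_torque": the same for the moment, N m; "grip_width": finger opening in m.
Only numpy, scipy, OpenCV 4.12 (cv2) and the standard library are available. Lean on these libraries where they do the work, as an engineer would, in place of code of your own. Each camera call takes 0.05 s, during which the arm holds its last target. There are 200 camera calls.

TASK

Push the tall green-footed bottle across the counter into the green guide so that it stands centred under the filling tap, ready to be filled. Push it gently and only on its green foot, low down so it slides upright without tipping: do not grip it, lift it or touch its white upper part. Leave the blue-footed bottle and the other things where they are, and finish clear of everything.

Things in the scene. Friction and masses are not known exactly. Their poses are not given: they have to be found in the camera images.
- green_bottle: The bottle to push, 270 mm tall, 0.34 to 0.53 kg. Origin: centre of its underside, z up; turning about z means nothing. Green round foot 62 mm across, sides upright from 0 to 56 mm height, bevelled to 36 mm across at 62 mm, white part above. Friction on the counter is about 0.6 (within 20 percent): pushed above about 40 mm it tips instead of sliding.
- green_bottle_top: White upper part fixed to the green foot, not to be touched: 36 mm diameter from 62 to 137 mm above the counter, tapering to a 26 mm neck at 187 mm, with a 32 mm lip at the open mouth, 270 mm up. Origin on the bottle's axis at 62 mm above its underside, z up.
- blue_bottle: Another bottle of the same shape and size with a blue foot; to be left alone. The two may stand either way round. Origin: centre of its underside, z up.
- filling_bay: Fixed filling place. Origin: on the counter, exactly below the tap's outlet, where the centre of the bottle's foot belongs. Its +x axis points away from the robot, from the guide's open mouth to its back bar. A black mat, 120 x 140 mm, is only drawn. The steel tap column, 24 mm thick with a 54 mm flange, stands at x = +110 mm; a small tap lever sticks out 50 mm to its -y side, 90 to 156 mm up.
- guide_mouth (a point): Centre of the guide's open mouth, 36 mm to -x of the bay's origin, 14 mm up. The guide is a green bar 12 mm thick, its top 20 mm above the counter: in the bay's frame, side bars at y = +-40 mm (68 mm clear) from x = -16 to +42 mm, flaring to y = +-60 mm at x = -36 mm, and a back bar at x = +42 mm: a foot touching it has its centre at x = +5 mm.
- tap_outlet (a point): Underside of the tap's outlet, 24 mm across, directly above the bay's origin, 285 mm above the counter (15 mm over the bottle's mouth). The gooseneck, 20 mm thick, arches back from it to the column, up to 365 mm high.
- jar: Amber jar with a steel cap, 68 mm diameter, 110 mm tall, to one side of the filling place. Leave it. Origin: centre of underside.
- mug: White ceramic cup without handle, 76 mm across the rim, 90 mm tall, to the other side of the filling place (jar and cup may be swapped). Leave it. Origin: centre of underside.
- bowl: Steel bowl, 170 mm across, 70 mm tall, far to the robot's right. Leave it. Origin: centre of underside.
- brush: Washing brush lying far to the robot's left. Leave it. Origin: centre of underside.

How it is judged:
By the outcome, as a careful person would: the job done as asked, in the order asked, and still so for the second after the job is handed in, with the robot touching nothing.
It also fails if it takes over 64 s, if anything falls off the work surface, if the arm or the gripper's body presses on something with over 40 N, if the wrist force passes 120 N, or if a joint passes its speed limit or range.

## Working session

There is one attempt and no reset: what is moved stays moved. The work goes in short steps, Python scripts to look and compute and a tool call to move; the robot and the scene stay as the last step left them, time stands still between calls to the robot, and variables do not carry over. Pictures are saved under pics/ and viewed, about 8 in all and at most 12, crops included, and the job is handed in when it is done.

Besides the shell and the picture viewer there is one more tool, called after "Request:" by a JSON object that holds its "api" and its "payload", one argument or row to a line. arm_command: Moves the arm, as the interface text tells. Its arguments: {"type":"object","properties":{"rows":{"type":"string"},"squeeze":{"type":"number"}},"required":["rows"]}

```bash
mkdir -p pics; ls; python3 - <<'E'
from rig import readout, eyes, env
import cv2
s=readout.observe(); print({k:s[k] for k in("time_s","q","position","tool_rot","grip_width")})
for n in("side","top"):
    im=eyes.get_image(n); cv2.imwrite(f"pics/{n}0.png",im[:,:,::-1]); print(n,eyes.camera_model(n))
E
```

```text
pics
{'time_s': 0.0, 'q': array([-8.84820752e+01,  2.18425568e+01,  7.43870152e+01, -1.52076064e-03,
        8.38586532e+01, -1.23368954e+01]), 'position': array([ 0.13167774, -0.53371265,  0.24768377]), 'tool_rot': array([[ 9.70904934e-01,  2.39465248e-01, -6.71700218e-05],
       [ 2.39465066e-01, -9.70903762e-01,  1.53857984e-03],
       [ 3.03220777e-04, -1.50989963e-03, -9.99998814e-01]]), 'grip_width': 0.0851700501728288}
side {'mtx': array([[531.76557308,   0.        , 320.48970515],
       [  0.        , 531.76557308, 232.99550449],
       [  0.        ,   0.        ,   1.        ]]), 'view': array([[-0.77954088, -0.626096  , -0.01788335,  0.44430836],
       [ 0.32624657, -0.43024533,  0.84169599, -0.34810545],
       [-0.53467672,  0.65030205,  0.53965549, -1.32226638],
       [ 0.        ,  0.        ,  0.        ,  1.        ]])}
top {'mtx': array([[513.12798719,   0.        , 326.04489642],
       [  0.        , 513.12798719, 241.0501121 ],
       [  0.        ,   0.        ,   1.        ]]), 'view': array([[ 0.0057419 , -0.99985419, -0.016082  , -0.01011351],
       [ 0.98480245,  0.00286234,  0.17365464, -0.61002697],
       [-0.17358329, -0.0168347 ,  0.98467529, -1.44966973],
       [ 0.        ,  0.        ,  0.        ,  1.        ]])}
```

View pics/top0.png

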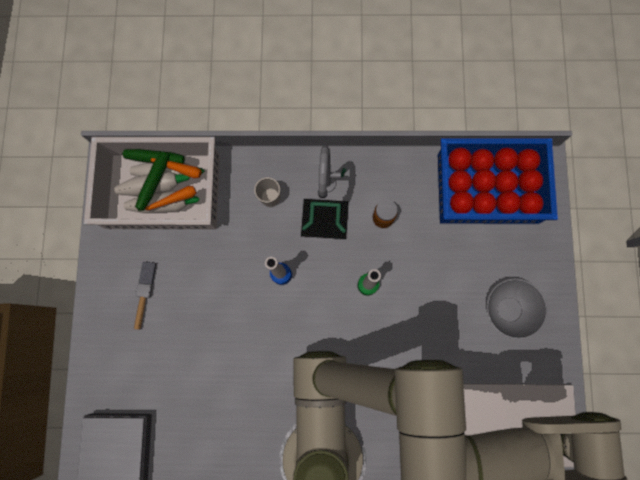

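View pics/side0.png

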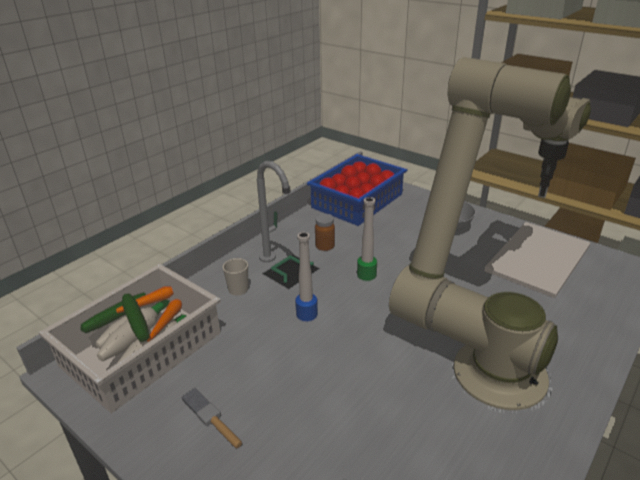

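The top view shows the green foot near (369,284), the blue foot near (281,273), the mat and guide around (302–348, 199–238), the jar at (385,214) and the mug at (268,192). I'll enlarge that part.

```bash
python3 - <<'E'
import cv2
im=cv2.imread("pics/top0.png")[185:301,250:410]
im=cv2.resize(im,None,fx=5,fy=5,interpolation=cv2.INTER_CUBIC); im=cv2.convertScaleAbs(im,alpha=1.8)
cv2.imwrite("pics/crop1.png",im)
E
```

```text
(no output)
```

View pics/crop1.png

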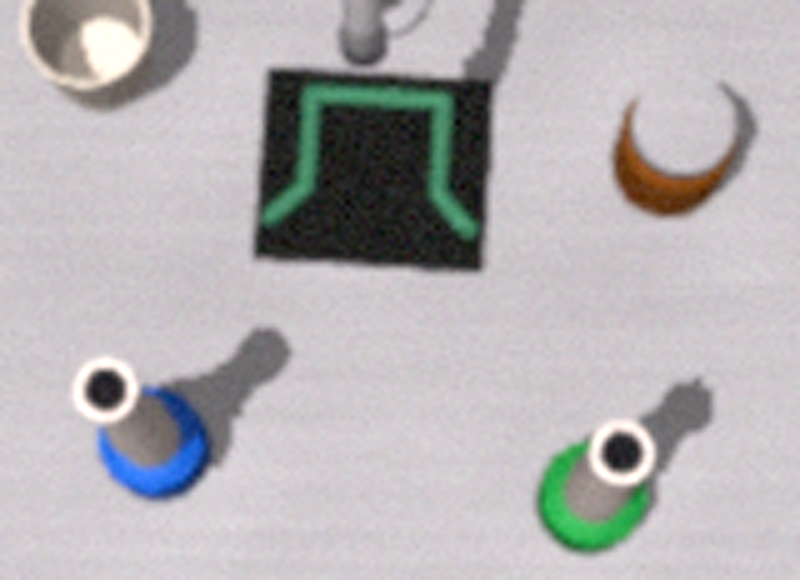

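The crop shows the guide open toward the robot, turned by a few degrees. In crop pixels, the green mouth is at (622,452), the blue mouth at (106,389), the jar at (685,125) and the mug at (88,28).

```bash
cat >h.py <<'E'
import numpy as np,cv2
from rig import readout,eyes
def pix(n,P):
    c=eyes.camera_model(n);P=np.atleast_2d(P);p=P@c["view"][:3,:3].T+c["view"][:3,3]
    p=np.c_[p[:,0],-p[:,1],-p[:,2]]@c["mtx"].T; return p[:,:2]/p[:,2:]
def ray(n,uv,z):
    c=eyes.camera_model(n);R=c["view"][:3,:3];o=-R.T@c["view"][:3,3]
    d=np.linalg.inv(c["mtx"])@[uv[0],uv[1],1];d=R.T@(d*[1,-1,-1]);return (o+d*(z-o[2])/d[2])[:2]
E
python3 - <<'E'
from h import *
from scipy.optimize import least_squares
C=lambda u,v:np.array([250+(u+.5)/5-.5,185+(v+.5)/5-.5])
for nm,u,v,z in [("greenmouth",622,452,.27),("bluemouth",106,389,.27),("jarcap",685,125,.11),("mug",88,28,.09)]: print(nm,ray("top",C(u,v),z))
ang=np.linspace(0,6.283,60)
def hull(x,y):
    P=[[x+.031*np.cos(a),y+.031*np.sin(a),z] for a in ang for z in(0,.056)]
    p=pix("top",P); return p
for nm,ext in(("green",(539,650,550)),("blue",(98,208,498))):
    l=C(ext[0],0)[0];r=C(ext[1],0)[0];b=C(0,ext[2])[1]
    f=lambda q:(lambda p:[p[:,0].min()-l,p[:,0].max()-r,p[:,1].max()-b])(hull(*q))
    s=least_squares(f,[.5,0],diff_step=1e-3);print(nm,s.x,s.fun)
M=np.array([[42,40],[42,-40],[-16,40],[-16,-40],[-36,60],[-36,-60]])/1e3
uv=[(311,93),(447,98),(308,187),(438,190),(268,218),(472,232)]
W=np.array([ray("top",C(*a),.02) for a in uv])
g=lambda q:(M@np.array([[np.cos(q[2]),np.sin(q[2])],[-np.sin(q[2]),np.cos(q[2])]])+q[:2]-W).ravel()
s=least_squares(g,[.6,0,0]);print("bay",s.x,np.degrees(s.x[2]),s.fun*1e3)
print("mat",np.mean([ray("top",C(*a),0) for a in[(268,70),(492,82),(482,270),(256,258)]],0))
im=cv2.imread("pics/side0.png")[170:330,200:400];cv2.imwrite("pics/side_crop.png",cv2.convertScaleAbs(cv2.resize(im,(750,600),interpolation=cv2.INTER_CUBIC),alpha=1.6))
E
```

```text
greenmouth [ 0.48714204 -0.13000999]
bluemouth [0.51756432 0.12588743]
jarcap [ 0.69132912 -0.18003897]
mug [0.75349231 0.16418922]
green [ 0.48897791 -0.13164955] [-0.10789441  0.10386652 -0.00081162]
blue [0.51884534 0.12708085] [-0.46338148  0.47989221 -0.00372405]
bay [ 0.6883903  -0.00168385 -0.05314733] -3.045117708828926 [-0.0288223  -0.99201995 -1.29682782  1.67531003  0.39105956  0.8947795
 -2.19026227 -0.58790085  0.61374482 -1.96341703  2.51110802  0.9732483 ]
mat [ 0.68954789 -0.00137303]
```

View pics/side_crop.png

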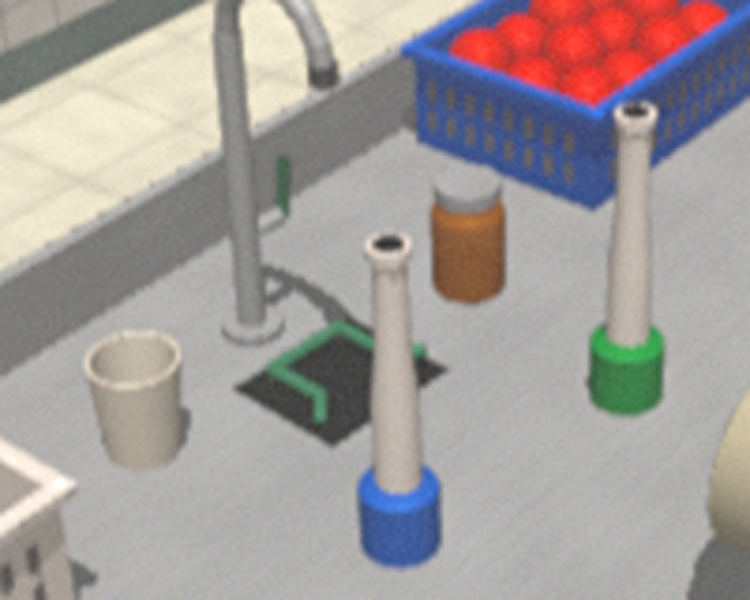

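The side view agrees: both bottles stand upright, the guide mouth faces the robot and the space between is clear. The gripper body would hit the white part if the tool pointed straight down. So I'll push with the tool tilted 40° and the fingers partly closed as a two-point cradle. First leg: bring the bottle onto the bay's axis. Second leg: push it straight in.

```bash
cat >>h.py <<'E'
from scipy.spatial.transform import Rotation as Ro
def pose(cx,cy,z,h,back,tilt=40):
    """TCP pose: heading h deg, `back` m horizontally behind (cx,cy), height z"""
    h=np.radians(h);u=np.array([np.cos(h),np.sin(h),0]);x0=u;z0=np.array([0,0,-1.]);y0=np.cross(z0,x0)
    R=np.c_[x0,y0,z0]@Ro.from_euler('y',tilt,degrees=True).as_matrix()
    return np.array([cx,cy,0])-back*u+[0,0,z],R
def rows(p0,R0,p1,R1,n,g):
    rv=Ro.from_matrix(R0.T@R1).as_rotvec();out=[];P,R=np.array(p0),np.array(R0)
    for k in range(1,n+1):
        Pt=p0+(np.array(p1)-p0)*k/n;Rt=R0@Ro.from_rotvec(rv*k/n).as_matrix()
        d=np.round(R.T@(Pt-P)*1e3,1);w=np.round(np.degrees(Ro.from_matrix(R.T@Rt).as_rotvec()),1)
        out.append(f"{g} "+" ".join(f"{v:g}" for v in (*d,*w)));P=P+R@d/1e3;R=R@Ro.from_rotvec(np.radians(w)).as_matrix()
    for i in range(0,n,5):print("; ".join(out[i:i+5]))
def now(): s=readout.observe();return s["position"],s["tool_rot"]
E
python3 - <<'E'
from h import *
p,R=now();c=eyes.camera_model("wrist")["view"];o=-c[:3,:3].T@c[:3,3]
print("cam in tool",R.T@(o-p),"axis",R.T@(-c[:3,:3].T[:,2]))
p1,R1=pose(.488,-.131,.16,54,.105);print(p1)
rows(p,R,p1,R1,15,0.6)
E
```

```text
cam in tool [ 0.0825426  -0.00068894 -0.12468353] axis [-3.22779162e-01 -7.58890546e-04  9.46474002e-01]
[ 0.42628255 -0.21594678  0.16      ]
0.6 24.1 -15.9 5.9 0.9 2.6 -2.6; 0.6 24.6 -14.6 7.2 1 2.5 -2.5; 0.6 24.8 -13.5 8.5 0.9 2.6 -2.6; 0.6 24.9 -12.1 9.9 0.9 2.5 -2.6; 0.6 25.1 -10.9 11.2 0.9 2.6 -2.5
0.6 24.9 -9.6 12.4 1 2.5 -2.6; 0.6 24.8 -8.2 13.7 0.9 2.6 -2.6; 0.6 24.5 -6.9 14.9 0.9 2.5 -2.5; 0.6 24 -5.6 16.1 1 2.6 -2.6; 0.6 23.5 -4.2 17.2 0.9 2.5 -2.6
0.6 23 -2.9 18.3 0.9 2.6 -2.5; 0.6 22.1 -1.6 19.4 1 2.5 -2.6; 0.6 21.3 -0.2 20.4 0.9 2.6 -2.6; 0.6 20.4 1 21.2 0.9 2.5 -2.5; 0.6 19.4 2.2 22.2 0.9 2.6 -2.6
```

```bash
python3 - <<'E'
from h import *
p,R=now()
p1,R1=pose(.488,-.131,.13,54,.110,45);print(p1)
rows(p,R,p1,R1,15,0.6)
E
```

```text
[ 0.42334362 -0.21999187  0.13      ]
0.6 23.9 -15.6 7.9 1 2.9 -2.5; 0.6 24.1 -14.5 9.3 1.1 2.8 -2.6; 0.6 24.2 -13.1 10.8 1 2.9 -2.5; 0.6 24.2 -11.9 12.3 1.1 2.9 -2.5; 0.6 24.1 -10.6 13.7 1 2.9 -2.6
0.6 23.7 -9.3 15 1.1 2.8 -2.5; 0.6 23.4 -7.9 16.4 1 2.9 -2.6; 0.6 22.8 -6.6 17.7 1.1 2.9 -2.5; 0.6 22.2 -5.2 18.9 1 2.8 -2.5; 0.6 21.4 -4 20.1 1.1 2.9 -2.6
0.6 20.5 -2.6 21.2 1 2.9 -2.5; 0.6 19.5 -1.4 22.3 1 2.9 -2.5; 0.6 18.4 -0.1 23.2 1.1 2.8 -2.6; 0.6 17.2 1.1 24.1 1 2.9 -2.5; 0.6 15.9 2.3 24.9 1.1 2.9 -2.5
```

Request:
{"api": "arm_command", "payload": {
  "rows": "0.6 23.9 -15.6 7.9 1 2.9 -2.5; 0.6 24.1 -14.5 9.3 1.1 2.8 -2.6; 0.6 24.2 -13.1 10.8 1 2.9 -2.5; 0.6 24.2 -11.9 12.3 1.1 2.9 -2.5; 0.6 24.1 -10.6 13.7 1 2.9 -2.6"
}}

```text
time_s: 0.52
position: [0.2297, -0.4283, 0.2085]
tool_rot: [[0.866, 0.456, 0.203], [0.427, -0.888, 0.172], [0.259, -0.062, -0.964]]
ft_force: [-0.2, 0.3, -0.3]
grip_width: 0.034
```

Request:
{"api": "arm_command", "payload": {
  "rows": "0.6 23.7 -9.3 15 1.1 2.8 -2.5; 0.6 23.4 -7.9 16.4 1 2.9 -2.6; 0.6 22.8 -6.6 17.7 1.1 2.9 -2.5; 0.6 22.2 -5.2 18.9 1 2.8 -2.5; 0.6 21.4 -4 20.1 1.1 2.9 -2.6"
}}

```text
time_s: 0.93
position: [0.3269, -0.3237, 0.1692]
tool_rot: [[0.673, 0.654, 0.345], [0.543, -0.754, 0.37], [0.503, -0.062, -0.862]]
ft_force: [0.0, -0.5, -0.5]
grip_width: 0.0344
```

Request:
{"api": "arm_command", "payload": {
  "rows": "0.6 20.5 -2.6 21.2 1 2.9 -2.5; 0.6 19.5 -1.4 22.3 1 2.9 -2.5; 0.6 18.4 -0.1 23.2 1.1 2.8 -2.6; 0.6 17.2 1.1 24.1 1 2.9 -2.5; 0.6 15.9 2.3 24.9 1.1 2.9 -2.5"
}}

```text
time_s: 1.35
position: [0.4241, -0.2193, 0.1298]
tool_rot: [[0.414, 0.81, 0.416], [0.572, -0.587, 0.573], [0.708, 0.001, -0.706]]
ft_force: [0.1, 0.7, 0.2]
grip_width: 0.0341
```

Request:
{"api": "arm_command", "payload": {
  "rows": "0.6 -11.3 0 11.3 0 0 0; 0.6 -11.3 0 11.3 0 0 0; 0.6 -11.3 0 11.3 0 0 0; 0.6 -11.3 0 11.3 0 0 0; 0.6 -11.3 0 11.3 0 0 0"
}}

```text
time_s: 1.77
position: [0.4233, -0.2203, 0.0493]
tool_rot: [[0.416, 0.809, 0.415], [0.572, -0.588, 0.572], [0.707, -0.0, -0.708]]
ft_force: [0.5, -0.0, -1.2]
grip_width: 0.0343
```

```bash
python3 - <<'E'
from h import *
p,R=now();print(p,readout.observe()["q"])
a=eyes.get_image("side");b=eyes.get_image("wrist")
print(eyes.camera_model("wrist")["mtx"])
for k in(0,.017,.025): print(k,pix("side",p+R@[0,0,k]))
a=cv2.resize(a[160:340,310:510],(667,600),interpolation=cv2.INTER_CUBIC)
cv2.imwrite("pics/s2.png",cv2.convertScaleAbs(a[:,:,::-1],alpha=1.6));cv2.imwrite("pics/w2.png",cv2.convertScaleAbs(b[:,:,::-1],alpha=1.5))
E
```

```text
[ 0.42332133 -0.2203078   0.04932846] [-61.99037684  37.4199304  103.46848319  42.77792263  69.28317686
 -52.67330803]
[[371.64829954   0.         325.15140336]
 [  0.         371.64829954 245.70768298]
 [  0.           0.           1.        ]]
0 [[400.75775726 256.52770013]]
0.017 [[396.9441678  260.29524275]]
0.025 [[395.15577365 262.06204308]]
```

View pics/s2.png

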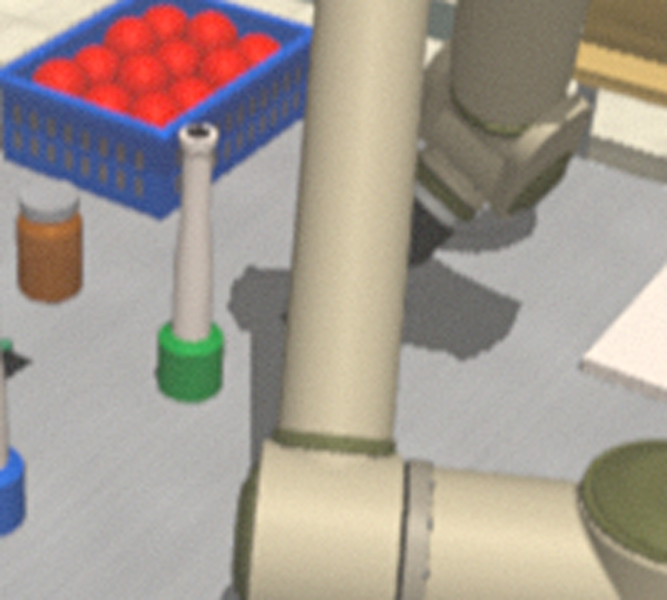

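View pics/w2.png

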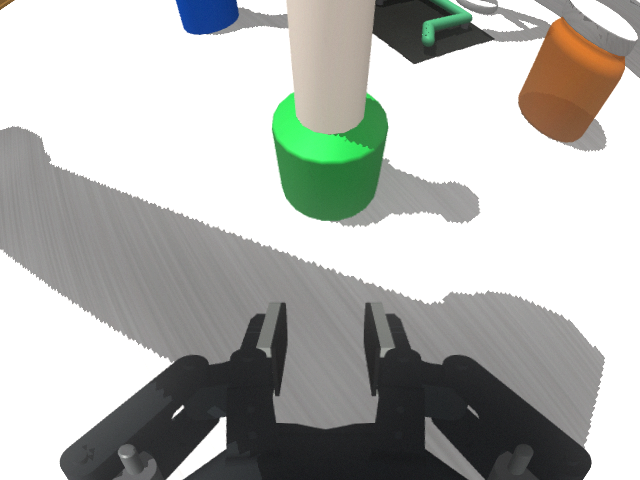

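The wrist view shows the green foot straight ahead: left edge near 278, right 384, lowest point (330,218). The fingertips are at (278,303) and (372,303). In the side view the upper arm hides the tips, so I'll locate them with the wrist camera.

```bash
cat >>h.py <<'E'
def wray(uv):
    c=eyes.camera_model("wrist");K=c["mtx"];R=c["view"][:3,:3];o=-R.T@c["view"][:3,3]
    d=np.array([uv[0]-K[0,2],uv[1]-K[1,2]])/K[0,0];r=np.hypot(*d);v=np.array([*(d/r*np.sin(r)),np.cos(r)])
    return o,R.T@(v*[1,-1,-1])
E
python3 - <<'E'
from h import *
p,R=now()
for uv in[(287,303),(272,303),(365,303),(380,303)]:
    o,d=wray(uv);o=R.T@(o-p);d=R.T@d
    for x in(.011,0): print(uv,x,np.round((o+d*(x-o[0])/d[0])*1e3,1))
o,d=wray((330,218));q=o-d*o[2]/d[2];u=R[:2,0]/np.hypot(*R[:2,0]);print("near foot pt",q,"centre",q[:2]+.031*u)
E
```

```text
(287, 303) 0.011 [ 11.  -16.6  11.4]
(287, 303) 0 [  0.  -19.1  32.4]
(272, 303) 0.011 [ 11.  -22.9  11.2]
(272, 303) 0 [  0.  -26.3  32.2]
(365, 303) 0.011 [11.  15.6 11.3]
(365, 303) 0 [ 0.  18.2 32.3]
(380, 303) 0.011 [11.  21.9 11.1]
(380, 303) 0 [ 0.  25.4 32. ]
near foot pt [ 0.47446358 -0.15224674  0.        ] centre [ 0.49278472 -0.12724003]
```

Request:
{"api": "arm_command", "payload": {
  "rows": "0.6 3.7 0 10.5 0 0 0; 0.6 3.7 0 10.5 0 0 0; 0.6 3.7 0 10.5 0 0 0; 0.6 3.7 0 10.5 0 0 0; 0.6 3.7 0 10.5 0 0 0"
}}

```text
time_s: 2.28
position: [0.4536, -0.1786, 0.026]
tool_rot: [[0.415, 0.809, 0.416], [0.573, -0.588, 0.572], [0.707, 0.0, -0.708]]
ft_force: [0.5, 0.2, 0.4]
grip_width: 0.0342
```

Request:
{"api": "arm_command", "payload": {
  "rows": "0.6 3.2 0 3.2 0 0 0; 0.6 3.2 0 3.2 0 0 0; 0.6 3.2 0 3.2 0 0 0; 0.6 3.2 0 3.2 0 0 0; 0.6 3.2 0 3.2 0 0 0"
}}

```text
time_s: 2.7
position: [0.4666, -0.1618, 0.0263]
tool_rot: [[0.416, 0.808, 0.416], [0.573, -0.589, 0.57], [0.706, 0.001, -0.708]]
ft_force: [-0.7, -2.6, 0.5]
grip_width: 0.0342
```

Request:
{"api": "arm_command", "payload": {
  "rows": "0.6 3.2 0 3.2 0 0 0; 0.6 3.2 0 3.2 0 0 0; 0.6 3.2 0 3.2 0 0 0; 0.6 3.2 0 3.2 0 0 0; 0.6 3.2 0 3.2 0 0 0"
}}

```text
time_s: 3.12
position: [0.4797, -0.143, 0.0262]
tool_rot: [[0.416, 0.809, 0.416], [0.572, -0.588, 0.571], [0.707, 0.0, -0.708]]
ft_force: [-1.7, -2.8, 1.7]
grip_width: 0.0344
```

```bash
python3 - <<'E'
from h import *
b=eyes.get_image("wrist")
cv2.imwrite("pics/w3.png",cv2.convertScaleAbs(b[:,:,::-1],alpha=1.2))
E
```

```text
(no output)
```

View pics/w3.png

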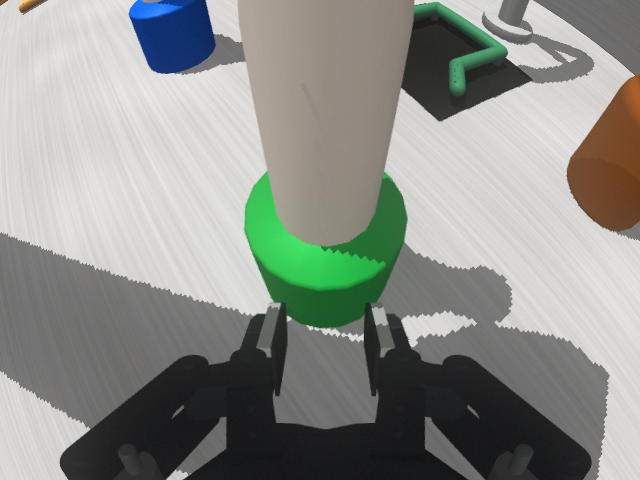

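The wrist view shows both fingertips cradling the green foot at (275,303) and (375,303). They touch only the foot, with about 3 N, and the white part is well clear. I'll continue the first leg.

Request:
{"api": "arm_command", "payload": {
  "rows": "0.6 5 0 5 0 0 0; 0.6 5.7 0 5.7 0 0 0; 0.6 5.7 0 5.7 0 0 0; 0.6 5.7 0 5.7 0 0 0; 0.6 5.7 0 5.7 0 0 0"
}}

```text
time_s: 3.58
position: [0.503, -0.1106, 0.0261]
tool_rot: [[0.416, 0.809, 0.416], [0.572, -0.588, 0.572], [0.707, -0.0, -0.707]]
ft_force: [-2.4, -3.3, 1.3]
grip_width: 0.0343
```

Request:
{"api": "arm_command", "payload": {
  "rows": "0.6 5.7 0 5.7 0 0 0; 0.6 5.7 0 5.7 0 0 0; 0.6 5.7 0 5.7 0 0 0; 0.6 5.7 0 5.7 0 0 0; 0.6 5.7 0 5.7 0 0 0"
}}

```text
time_s: 4.0
position: [0.5267, -0.0781, 0.0261]
tool_rot: [[0.416, 0.809, 0.416], [0.572, -0.588, 0.572], [0.707, 0.0, -0.707]]
ft_force: [-3.1, -4.0, 1.6]
grip_width: 0.0338
```

Request:
{"api": "arm_command", "payload": {
  "rows": "0.6 5.7 0 5.7 0 0 0; 0.6 5.7 0 5.7 0 0 0; 0.6 5.7 0 5.7 0 0 0; 0.6 5.7 0 5.7 0 0 0; 0.6 4.5 0 4.5 0 0 0"
}}

```text
time_s: 4.42
position: [0.5495, -0.0468, 0.0261]
tool_rot: [[0.416, 0.809, 0.416], [0.572, -0.588, 0.572], [0.707, 0.0, -0.707]]
ft_force: [-2.7, -3.2, 2.2]
grip_width: 0.0342
```

Request:
{"api": "arm_command", "payload": {
  "rows": "0.6 4 0 4 0 0 0; 0.6 4 0 4 0 0 0; 0.6 3 0 3 0 0 0; 0.6 2 0 2 0 0 0; 0.6 1 0 1 0 0 0"
}}

```text
time_s: 4.83
position: [0.5608, -0.0313, 0.0261]
tool_rot: [[0.416, 0.809, 0.416], [0.572, -0.588, 0.572], [0.707, 0.0, -0.707]]
ft_force: [-2.6, -3.5, 2.2]
grip_width: 0.0346
```

Request:
{"api": "arm_command", "payload": {
  "rows": "0.6 -2 0 -2 0 0 0; 0.6 -10 0 -10 0 0 0; 0.6 -15 0 -15 0 0 0; 0.6 -15 0 -15 0 0 0; 0.6 -10 0 -10 0 0 0"
}}

```text
time_s: 5.25
position: [0.5165, -0.0921, 0.026]
tool_rot: [[0.416, 0.808, 0.416], [0.572, -0.589, 0.572], [0.707, -0.0, -0.707]]
ft_force: [-0.2, 1.1, -0.0]
grip_width: 0.0342
```

```bash
python3 - <<'E'
from h import *
im=eyes.get_image("top")[:,:,::-1]
im=cv2.resize(im[180:300,250:410],None,fx=5,fy=5,interpolation=cv2.INTER_CUBIC)
cv2.imwrite("pics/t4.png",cv2.convertScaleAbs(im,alpha=1.7)); print(readout.observe()["time_s"])
E
```

```text
5.3
```

View pics/t4.png

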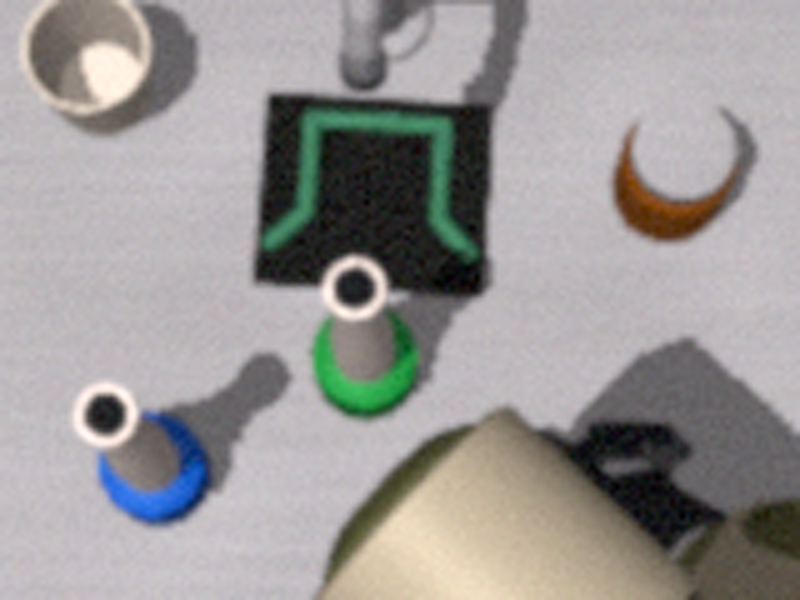

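The bottle stands upright in front of the mouth: its lip is at crop (354,287) and its foot spans 313–418 with its bottom at 416. The gripper is clear to its right and the other things have not moved.

```bash
python3 - <<'E'
from h import *
from scipy.optimize import least_squares
C=lambda u,v:np.array([250+(u+.5)/5-.5,180+(v+.5)/5-.5])
m=ray("top",C(354,287),.27);print("mouth",m)
ang=np.linspace(0,6.283,60)
l,r,b=C(313,0)[0],C(418,0)[0],C(0,416)[1]
def f(q):
    p=pix("top",[[q[0]+.031*np.cos(a),q[1]+.031*np.sin(a),z] for a in ang for z in(0,.056)]);return[p[:,0].min()-l,p[:,0].max()-r,p[:,1].max()-b]
s=least_squares(f,[.58,0],diff_step=1e-3).x;print("foot",s)
print("tap outlet px crop", (pix("top",[.6885,-.0017,.285])-[250,180])*5)
p,R=now()
# back off to heading -3 behind the bottle: lift, swing, then down
p1,R1=pose(.5855,.0035,.10,-3,.125,45);print(p1);rows(p,R,p1,R1,15,.6)
E
```

```text
mouth [0.5821201  0.00302244]
foot [0.58387254 0.0021454 ]
tap outlet px crop [[362.21684932  71.29778361]]
[0.46067131 0.01004199 0.1       ]
0.6 5.9 -7.1 -1.1 -2.7 0 2.7; 0.6 5.6 -7.2 -1.4 -2.7 0 2.7; 0.6 5.2 -7.5 -1.8 -2.6 0 2.6; 0.6 4.9 -7.6 -2.1 -2.7 0 2.7; 0.6 4.5 -7.7 -2.5 -2.7 0 2.7
0.6 4.1 -7.8 -2.8 -2.7 0 2.7; 0.6 3.8 -7.8 -3.2 -2.6 0 2.7; 0.6 3.4 -7.9 -3.6 -2.7 0 2.6; 0.6 3.1 -7.8 -3.9 -2.7 0 2.7; 0.6 2.6 -7.7 -4.4 -2.7 0 2.7
0.6 2.4 -7.7 -4.6 -2.7 0 2.7; 0.6 1.9 -7.5 -5 -2.6 0 2.7; 0.6 1.6 -7.4 -5.4 -2.7 0 2.7; 0.6 1.3 -7.2 -5.7 -2.7 0 2.6; 0.6 1 -7 -6.1 -2.7 0 2.7
```

The tap outlet, the bay estimate and the bottle's position all agree. Now I'll swing round behind the bottle onto the bay's axis, heading -3°.

Request:
{"api": "arm_command", "payload": {
  "rows": "0.6 5.9 -7.1 -1.1 -2.7 0 2.7; 0.6 5.6 -7.2 -1.4 -2.7 0 2.7; 0.6 5.2 -7.5 -1.8 -2.6 0 2.6; 0.6 4.9 -7.6 -2.1 -2.7 0 2.7; 0.6 4.5 -7.7 -2.5 -2.7 0 2.7"
}}

```text
time_s: 5.72
position: [0.4985, -0.0561, 0.051]
tool_rot: [[0.581, 0.571, 0.58], [0.404, -0.821, 0.404], [0.707, -0.0, -0.707]]
ft_force: [0.3, -0.4, 0.1]
grip_width: 0.0343
```

Request:
{"api": "arm_command", "payload": {
  "rows": "0.6 4.1 -7.8 -2.8 -2.7 0 2.7; 0.6 3.8 -7.8 -3.2 -2.6 0 2.7; 0.6 3.4 -7.9 -3.6 -2.7 0 2.6; 0.6 3.1 -7.8 -3.9 -2.7 0 2.7; 0.6 2.6 -7.7 -4.4 -2.7 0 2.7"
}}

```text
time_s: 6.13
position: [0.4798, -0.0216, 0.0757]
tool_rot: [[0.681, 0.273, 0.68], [0.193, -0.962, 0.193], [0.707, -0.0, -0.708]]
ft_force: [0.2, -0.4, -0.0]
grip_width: 0.0344
```

Request:
{"api": "arm_command", "payload": {
  "rows": "0.6 2.4 -7.7 -4.6 -2.7 0 2.7; 0.6 1.9 -7.5 -5 -2.6 0 2.7; 0.6 1.6 -7.4 -5.4 -2.7 0 2.7; 0.6 1.3 -7.2 -5.7 -2.7 0 2.6; 0.6 1 -7 -6.1 -2.7 0 2.7"
}}

```text
time_s: 6.55
position: [0.4612, 0.0129, 0.1002]
tool_rot: [[0.707, -0.051, 0.705], [-0.037, -0.999, -0.036], [0.706, -0.0, -0.708]]
ft_force: [0.1, -0.0, -0.5]
grip_width: 0.0342
```

```bash
python3 - <<'E'
from h import *
p,R=now();print(p,R[:,0],readout.observe()["q"])
p1,R1=pose(.584,.0032,.026,-3,.055,45);print(p1);rows(p,R,p1,R1,10,.6)
b=eyes.get_image("wrist");cv2.imwrite("pics/w5.png",cv2.convertScaleAbs(b[:,:,::-1],alpha=1.2))
E
```

```text
[0.46122252 0.01294791 0.10020309] [ 0.70694617 -0.03654496  0.70632258] [-19.45795674  21.63649837 131.01275432 143.94936552  19.97458801
 -67.46646983]
[0.52907538 0.00607848 0.026     ]
0.6 -0.4 0.3 10.1 -0 0 0; 0.6 -0.4 0.4 10 -0 0 0; 0.6 -0.5 0.3 10.1 -0 0 0; 0.6 -0.4 0.4 10.1 -0 0 0; 0.6 -0.4 0.3 10 -0 0 0
0.6 -0.4 0.3 10.1 -0 0 0; 0.6 -0.4 0.4 10 -0 0 0; 0.6 -0.5 0.3 10.1 -0 0.1 0; 0.6 -0.4 0.4 10.1 -0 -0 0; 0.6 -0.4 0.3 10 -0.1 -0 0
```

View pics/w5.png

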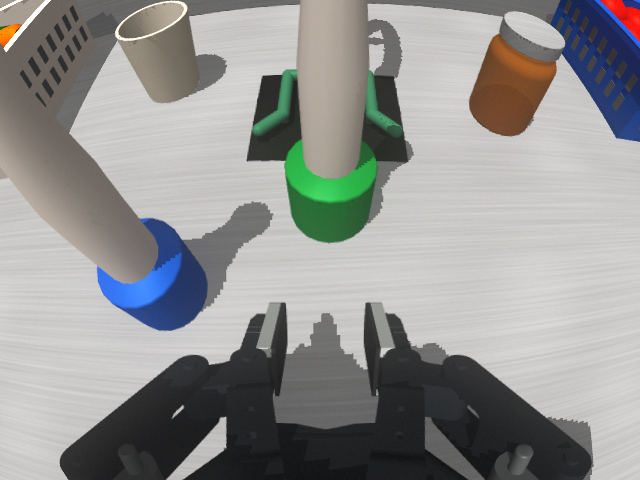

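The wrist view shows the green foot (centre column 331) lined up with the guide between its flares (256–402), and the fingers straight behind it. The blue bottle stands clear on the left.

Request:
{"api": "arm_command", "payload": {
  "rows": "0.6 -0.4 0.4 10 0 0 0; 0.6 -0.4 0.4 10 0 0 0; 0.6 -0.4 0.4 10 0 0 0; 0.6 -0.4 0.4 10 0 0 0; 0.6 -0.4 0.4 10 0 0 0"
}}

```text
time_s: 7.02
position: [0.4962, 0.0087, 0.0629]
tool_rot: [[0.706, -0.046, 0.706], [-0.032, -0.999, -0.033], [0.707, 0.001, -0.707]]
ft_force: [0.1, -0.3, 0.7]
grip_width: 0.034
```

Request:
{"api": "arm_command", "payload": {
  "rows": "0.6 -0.4 0.4 10 0 0 0; 0.6 -0.4 0.4 10 0 0 0; 0.6 -0.4 0.4 10 0 0 0; 0.6 -0.4 0.4 10 0 0 0; 0.6 -0.4 0.4 10 0 0 0"
}}

```text
time_s: 7.43
position: [0.5301, 0.0049, 0.0259]
tool_rot: [[0.706, -0.048, 0.706], [-0.033, -0.999, -0.034], [0.707, 0.001, -0.707]]
ft_force: [-0.5, -0.7, 1.0]
grip_width: 0.0341
```

Request:
{"api": "arm_command", "payload": {
  "rows": "0.6 3 0 3 0 0 0; 0.6 3 0 3 0 0 0; 0.6 3 0 3 0 0 0; 0.6 4 0 4 0 0 0; 0.6 5 0 5 0 0 0"
}}

```text
time_s: 7.85
position: [0.5546, 0.004, 0.0267]
tool_rot: [[0.707, -0.048, 0.705], [-0.034, -0.999, -0.034], [0.706, 0.001, -0.708]]
ft_force: [-4.1, -0.3, 0.6]
grip_width: 0.0343
```

Request:
{"api": "arm_command", "payload": {
  "rows": "0.6 5 0 5 0 0 0; 0.6 5 0 5 0 0 0; 0.6 5 0 5 0 0 0; 0.6 5 0 5 0 0 0; 0.6 5 0 5 0 0 0"
}}

```text
time_s: 8.27
position: [0.5909, 0.0021, 0.0267]
tool_rot: [[0.706, -0.048, 0.706], [-0.033, -0.999, -0.035], [0.707, 0.001, -0.707]]
ft_force: [-3.2, 0.2, 0.4]
grip_width: 0.0342
```

Request:
{"api": "arm_command", "payload": {
  "rows": "0.6 4 0 4 0 0 0; 0.6 4 0 4 0 0 0; 0.6 4 0 4 0 0 0; 0.6 3 0 3 0 0 0; 0.6 2 0 2 0 0 0"
}}

```text
time_s: 8.68
position: [0.6148, 0.0009, 0.0266]
tool_rot: [[0.706, -0.048, 0.706], [-0.033, -0.999, -0.035], [0.707, 0.001, -0.707]]
ft_force: [-4.5, 0.2, 1.2]
grip_width: 0.0344
```

```bash
python3 - <<'E'
from h import *
p,R=now();print(p,R[:,0])
b=eyes.get_image("wrist");a=eyes.get_image("top")
a=cv2.resize(a[180:250,290:360],(480,480),interpolation=cv2.INTER_CUBIC);b=b[:300,200:450]
b=cv2.resize(b,(320,384));c=np.zeros((480,800,3),np.uint8);c[:,:480]=cv2.convertScaleAbs(a,alpha=1.6);c[:384,480:]=cv2.convertScaleAbs(b,alpha=1.2)
cv2.imwrite("pics/c6.png",c[:,:,::-1])
E
```

```text
[0.61479468 0.00090649 0.02660141] [ 0.7062914  -0.03340942  0.70713243]
```

View pics/c6.png

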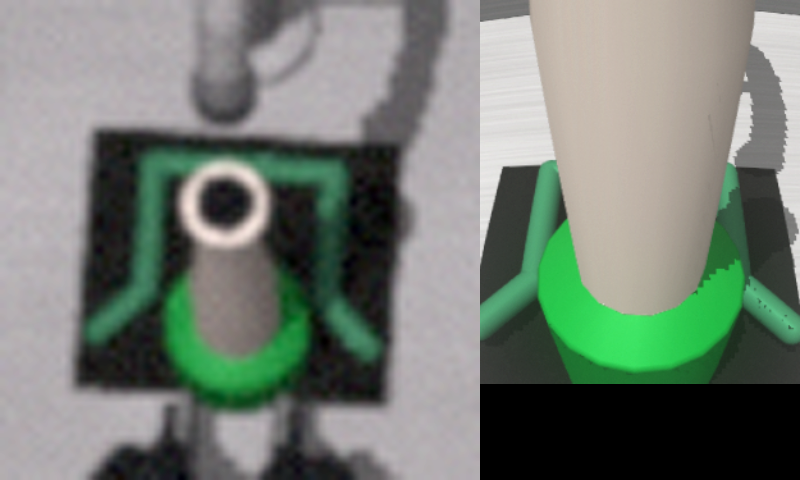

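The foot is entering the guide centred: its lip, at (224,205), is on the tap's column line (223), and the foot lies between both flares. About 34 mm remain.

Request:
{"api": "arm_command", "payload": {
  "rows": "0.6 3 0 3 0 0 0; 0.6 3.5 0 3.5 0 0 0; 0.6 3.5 0 3.5 0 0 0; 0.6 3 0 3 0 0 0; 0.6 2.5 0 2.5 0 0 0"
}}

```text
time_s: 9.2
position: [0.6366, -0.0001, 0.0265]
tool_rot: [[0.706, -0.048, 0.706], [-0.033, -0.999, -0.035], [0.707, 0.001, -0.707]]
ft_force: [-4.3, -0.7, 0.8]
grip_width: 0.0341
```

Request:
{"api": "arm_command", "payload": {
  "rows": "0.6 2 0 2 0 0 0; 0.6 2 0 2 0 0 0; 0.6 1.5 0 1.5 0 0 0; 0.6 1 0 1 0 0 0; 0.6 0 0 0 0 0 0"
}}

```text
time_s: 9.62
position: [0.6456, -0.0005, 0.0266]
tool_rot: [[0.706, -0.048, 0.706], [-0.033, -0.999, -0.034], [0.707, 0.001, -0.707]]
ft_force: [-2.1, 0.4, 0.2]
grip_width: 0.0339
```

```bash
python3 - <<'E'
from h import *
p,R=now();print(p)
b=eyes.get_image("wrist");a=eyes.get_image("top")
a=cv2.resize(a[180:250,290:360],(480,480),interpolation=cv2.INTER_CUBIC);b=b[:320,180:460]
b=cv2.resize(b,(320,366));c=np.zeros((480,800,3),np.uint8);c[:,:480]=cv2.convertScaleAbs(a,alpha=1.6);c[:366,480:]=cv2.convertScaleAbs(b,alpha=1.2)
cv2.imwrite("pics/c7.png",c[:,:,::-1])
for d in(-.003,0,.003,.005):
  q=np.array([[.6885+d,-.0017,.27],[.6885+d-.031,-.0017,0]]);print(d,(pix("top",q)-[290,180]+.5)*480/70-.5)
E
```

```text
[ 6.45591385e-01 -5.49519220e-04  2.65744838e-02]
-0.003 [[226.27251702 119.23242257]
 [239.61448621 343.85664575]]
0 [[226.32854059 111.3769867 ]
 [239.6567348  337.2349067 ]]
0.003 [[226.3845194  103.52782583]
 [239.69895526 330.61757638]]
0.005 [[226.42181377  98.29853433]
 [239.72708662 326.20846995]]
```

View pics/c7.png

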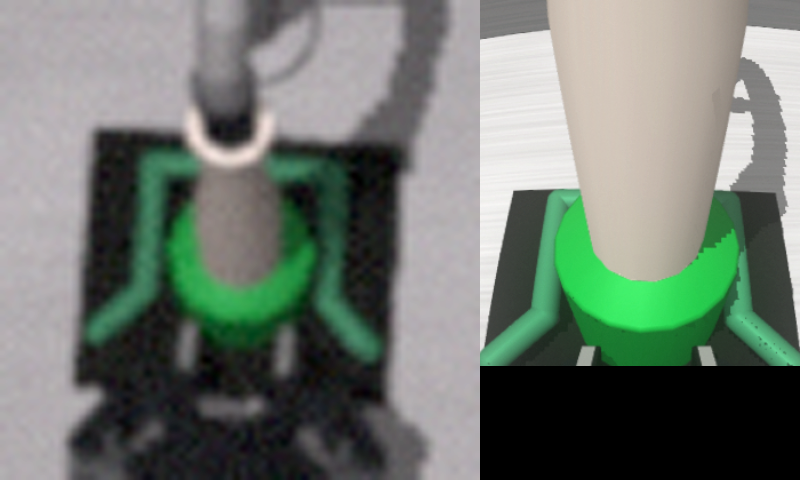

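The foot is in the straight section of the guide with about equal gaps left and right. The lip centre is near row 125 and the foot's bottom edge at 347, against a predicted 111 and 337 at the bay's origin. It is about 5 mm short, so I'll push about 6 mm more, slowly.

Request:
{"api": "arm_command", "payload": {
  "rows": "0.6 1 0 1 0 0 0; 0.6 1 0 1 0 0 0; 0.6 1 0 1 0 0 0; 0.6 0.8 0 0.8 0 0 0; 0.6 0 0 0 0 0 0"
}}

```text
time_s: 10.13
position: [0.6509, -0.0008, 0.0265]
tool_rot: [[0.706, -0.048, 0.706], [-0.033, -0.999, -0.035], [0.707, 0.001, -0.707]]
ft_force: [-1.9, 0.8, -0.2]
grip_width: 0.0341
```

```bash
python3 - <<'E'
from h import *
p,R=now();print(p,readout.observe()["ft_force"])
a=eyes.get_image("top");s=eyes.get_image("side")
a=cv2.resize(a[180:250,290:360],(480,480),interpolation=cv2.INTER_CUBIC)
P=pix("side",[[.6885,-.0017,.285],[.6885,-.0017,.27],[.6885,-.0017,0]]);print((P-[240,150]+.5)*320/85)
s=cv2.resize(s[150:277,240:325],(320,478),interpolation=cv2.INTER_CUBIC);c=np.zeros((480,800,3),np.uint8);c[:,:480]=cv2.convertScaleAbs(a,alpha=1.8);c[:478,480:]=cv2.convertScaleAbs(s,alpha=1.5)
cv2.imwrite("pics/c8.png",c[:,:,::-1])
E
```

```text
[ 0.65089711 -0.00079438  0.02654816] [-1.86327051  0.7768299  -0.15214877]
[[179.3488864  161.84314493]
 [180.353781   178.99281757]
 [196.79719661 459.61846315]]
```

View pics/c8.png

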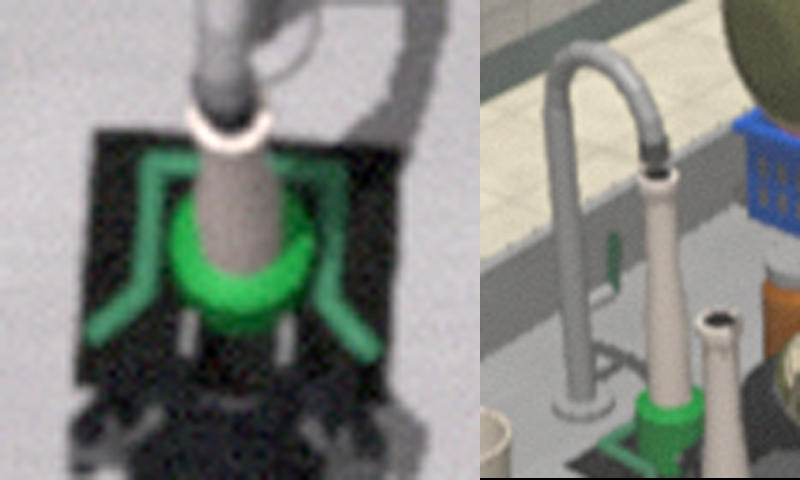

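Top view: lip centre near row 111 (about 0 mm offset) and foot edge near 331 (about +3 mm). Side view: the mouth at (658,174) is directly under the outlet at (655,158). It is centred, so I'll back straight out.

Request:
{"api": "arm_command", "payload": {
  "rows": "0.6 -2 0 -2 0 0 0; 0.6 -6 0 -6 0 0 0; 0.6 -12 0 -12 0 0 0; 0.6 -14 0 -14 0 0 0; 0.6 -14 0 -14 0 0 0"
}}

```text
time_s: 10.65
position: [0.5825, 0.0024, 0.027]
tool_rot: [[0.705, -0.048, 0.707], [-0.033, -0.999, -0.035], [0.708, 0.001, -0.706]]
ft_force: [0.3, -0.9, -0.7]
grip_width: 0.0341
```

Request:
{"api": "arm_command", "payload": {
  "rows": "0.6 -14 0 -14 0 0 0; 0.6 -14 0 -14 0 0 0; 0.6 0 0 -20 0 0 0; 0.6 0 0 -20 0 0 0; 0.6 0 0 -20 0 0 0"
}}

```text
time_s: 11.07
position: [0.5005, 0.0063, 0.0695]
tool_rot: [[0.706, -0.048, 0.706], [-0.034, -0.999, -0.035], [0.707, 0.001, -0.707]]
ft_force: [0.0, 0.2, 0.4]
grip_width: 0.0345
```

Request:
{"api": "arm_command", "payload": {
  "rows": "0.6 0 0 -20 0 0 0; 0.6 0 0 -20 0 0 0; 0.6 0 0 0 0 0 0; 0.6 0 0 0 0 0 0; 0.6 0 0 0 0 0 0"
}}

```text
time_s: 11.48
position: [0.4736, 0.0075, 0.0973]
tool_rot: [[0.706, -0.048, 0.707], [-0.033, -0.999, -0.035], [0.708, 0.001, -0.706]]
ft_force: [0.5, 0.2, 0.3]
grip_width: 0.0346
```

```bash
python3 - <<'E'
from h import *
s=readout.observe();print(s["time_s"],s["position"],s["ft_force"],s["qvel"])
a=eyes.get_image("top");s=eyes.get_image("side")
a=cv2.resize(a[165:305,240:410],(480,395),interpolation=cv2.INTER_CUBIC)
s=cv2.resize(s[150:300,220:340],(320,400),interpolation=cv2.INTER_CUBIC);c=np.zeros((400,800,3),np.uint8);c[:395,:480]=cv2.convertScaleAbs(a,alpha=1.8);c[:,480:]=cv2.convertScaleAbs(s,alpha=1.5)
cv2.imwrite("pics/c9.png",c[:,:,::-1])
E
```

```text
11.4833 [0.47364034 0.00752301 0.09727249] [0.46336848 0.1807401  0.30119978] [ 0.11611102  1.10286391 -0.16633841 -0.32086912 -0.24649122  0.37900747]
```

The viewer limit is reached, so I'll do the last check numerically.

```bash
python3 - <<'E'
from h import *
from scipy.optimize import least_squares
a=eyes.get_image("top");h=cv2.cvtColor(a,cv2.COLOR_RGB2HSV)
def ext(m,r):
    m=m.astype(np.uint8);n,l,st,ce=cv2.connectedComponentsWithStats(m);i=1+np.argmax(st[1:,4]);x,y,w,hh,_=st[i];return x-.5,x+w-.5,y+hh-.5
H,S,V=[h[...,i].astype(int) for i in range(3)]
ang=np.linspace(0,6.283,60)
def foot(m,x0):
    l,r,b=ext(m,0)
    def f(q):
        p=pix("top",[[q[0]+.031*np.cos(t),q[1]+.031*np.sin(t),z] for t in ang for z in(0,.056)]);return[p[:,0].min()-l,p[:,0].max()-r,p[:,1].max()-b]
    s=least_squares(f,x0,diff_step=1e-3);return s.x,s.fun
roi=np.zeros(H.shape,bool);roi[180:300,250:410]=1
print("green",foot(roi&(abs(H-65)<12)&(S>185)&(V>35),[.68,0]))
print("blue",foot(roi&(abs(H-108)<10)&(S>150)&(V>50),[.52,.12]))
# change vs first picture around the jar, mug
o=cv2.imread("pics/top0.png")[:,:,::-1]
for n,(y,x) in dict(jar=(214,385),mug=(192,268),blue=(265,277)).items(): print(n,cv2.absdiff(o,a)[y-15:y+15,x-15:x+15].mean())
s=readout.observe();print(s["time_s"],s["ft_force"])
E
```

```text
green (array([ 0.68925237, -0.00396828]), array([-1.22613359e-03,  1.22446567e-03, -9.17590509e-06]))
blue (array([0.52094651, 0.1262395 ]), array([-0.4555128 ,  0.47173942, -0.00365907]))
jar 1.9851851851851852
mug 1.8222222222222222
blue 2.0214814814814814
11.6333 [-0.03917993  0.17456229 -0.82258689]
```

```bash
python3 -c "
from rig import env
print(env.close_job())"
```

```text
the job is handed in; nothing more can be done
None
```

The green bottle is in the guide under the tap and the job is handed in at about 12 s. I pushed it only on its foot, about 2.5 cm up, using the partly closed, tilted fingers as a two-point cradle. The first push brought it in front of the guide's mouth. I then went round behind it and pushed it straight in, and the wrist force in the readings stayed under about 6 N.

**Last checks**
- **Bottle position:** image code put the foot at (0.689, -0.004) m. The bay's origin was measured at (0.6885, -0.0017) m, so it is within about 3 mm, inside the guide's sideways play.
- **Upright under the tap:** the last side view, taken before I backed out, showed the bottle upright with its mouth directly under the outlet.
- **Other things:** the blue bottle, jar and mug look the same in the top view as in the first picture. I did not check the bowl or brush, but the arm did not work near where they stand.
- **Robot:** it ended about 0.2 m behind the bottle with essentially no force on the tool.

**What disagreed or failed**
- From the fingertip geometry I expected the bottle to sit about 3–4 mm further forward than the camera showed, so I went by the camera.
- My estimates of the final forward position differed by about 3 mm between the lip and the foot edge.
- A last picture after backing out was refused by the viewing limit, so that check was done by image code only.

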